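# Pack the bamboo pot under the snack box's top tray

### The job

On the high chair's tray, take the snack box's top tray by its handle and swing it up and back until it rests fully open, then set the low lidded bamboo pot upright in the empty compartment underneath. Bring the top tray back over and lower it gently, without letting it drop, until it is fully home on the box. Leave the tall bamboo cup, the duck and the bowl where they are.

Things in the scene. Friction and masses are not known exactly. Their poses are not given: they have to be found in the camera images.
- snack_box: Grey open-topped snack box fixed to the chair's tray, 130 (x) x 156 (y) x 55 mm high. Origin: centre of its underside, at height 0. Its x axis points to its back, where the top tray swings to; z is up. A white top tray (130 x 154 x 22 mm, a clear spoon fixed in it) covers it, carried by steel arms outside its y sides; closed, the tray's rim is at height 77 mm.
- compartment_floor (a point): Centre of the compartment's floor inside the snack box, at height 4 mm. Compartment 122 (x) x 148 (y) mm, 51 mm deep, walls 4 mm thick. Axes as the box's. Hidden under the top tray until that is open.
- tray_arm (a joint): Angle q (rad) of the tray's 70 mm arms: 0 closed, 2.44 fully open (stop), top at 1.22. The tray stays level; from closed it and its handle move 70 mm*(cos 20deg - cos(20deg+q)) along box +x and 70 mm*(sin(20deg+q) - sin 20deg) up: 46 mm up at the top, 132 mm back and at its first height when open. Free hinges: let go, it falls to the nearer end and stays there. Tray and arms: 0.2 kg.
- tray_handle (a point): Centre of the bar of the bamboo handle that stands in the middle of the top tray: bar 12 mm (box x) x 72 mm (box y) x 16 mm high, closed 112 mm above the chair's tray and 35 mm above the tray's rim, on a post at each end (52 mm free between the posts). Axes as the box's.
- pot_center (a point): Low round bamboo pot with its lid on, 46 mm across and 38 mm high, loose, solid, about 70 g; the point is its centre, 19 mm above its underside; z is up along its axis.
- cup_center (a point): Tall open bamboo cup, 60 mm across the rim, 85 mm high, loose; leave it. Point: centre, half-way up.
- duck_center (a point): Hard vinyl duck, about 80 mm long and 69 mm high, loose; leave it. Point: on the axis of its body, 30 mm up.
- bowl_center (a point): Coral silicone bowl, 116 mm across, 45 mm high, loose; leave it. Point: centre, half-way up.

How it is judged:
On the way, in this order (a step that is already met when the one before it is completed fails the run):
1. the top tray is swung fully open (arm angle above 2.2 rad) (value of joint tray_arm above 2.2 rad), for 0.2 s.
2. the pot stands in the compartment, released, with the top tray still open (x of pot_center in the frame of snack_box between -0.045 and 0.045 m and y of pot_center in the frame of snack_box between -0.058 and 0.058 m and z of pot_center in the frame of snack_box below 0.033 m and angle between pot_center's own z axis and vertical below 0.17 rad and value of joint tray_arm above 1.6 rad and contact force between the fingers and pot below 0.2 N), for 0.2 s.
At the end, for the whole second after the job is handed in: The pot stands upright (within 10 degrees) on the floor of the snack box's compartment and the top tray is closed (arm angle below 0.08 rad, tray within about 5 mm of home) (x of pot_center in the frame of snack_box between -0.045 and 0.045 m and y of pot_center in the frame of snack_box between -0.058 and 0.058 m and z of pot_center in the frame of snack_box below 0.033 m and angle between pot_center's own z axis and vertical below 0.17 rad and value of joint tray_arm below 0.08 rad); the robot touches nothing.
It fails at once if the tall bamboo cup is moved by more than 30 mm (distance of cup_center from where it was at the start of the episode above 0.03 m).
It fails at once if the rubber duck is moved by more than 30 mm (distance of duck_center from where it was at the start of the episode above 0.03 m).
It fails at once if the coral bowl is moved by more than 30 mm (distance of bowl_center from where it was at the start of the episode above 0.03 m).
It fails at once if the top tray drops or is slammed shut (arm closing faster than 6 rad/s) (velocity of joint tray_arm below -6 rad/s).
It also fails if it takes over 72 s, if anything falls off the work surface, if the arm or the gripper's body presses on something with over 40 N, if the wrist force passes 120 N, or if a joint passes its speed limit or range.

### The arm

A 6-joint arm with a two-finger parallel gripper is mounted at the origin on the work surface. World frame = base frame: x ahead of the robot, y to its left, z up, the work surface at z = 0. Lengths are in m, angles in rad, forces in N, time in s.
With the tool pointing down it reaches from about 0.3 to 0.775 m from the base axis. Payload 14.6 kg.
Tool frame: the origin (TCP) lies midway between the tips of the shut fingers; the grasp point (between the pads) lies 19 mm behind it; z points along the fingers, y is the line along which they close (so a half turn about z gives the same grasp; the last joint's range is limited). The gripper opens to 94 mm and grips with 3 to 60 N. Pads are 16 mm wide; open, the fingers measure 119 mm over their backs; the gripper's body (75 mm by 177 mm) begins 78 mm behind the grasp point.
Start: joints at [-1.293, 0.3, 1.521, -0, 1.321, -0.067], TCP at [0.186, -0.518, 0.205] pointing down, gripper open.
Joint ranges: [-3.03, 3.03], [-0.79, 2.21], [0.23, 2.52], [-1.04, 4.18], [0, 3.07], [-2.55, 2.55]. Speed limits (rad/s): [2.22, 2.22, 2.57, 3.14, 3.14, 3.14].

### API

Orientations are given as [roll, pitch, yaw] about the fixed x, y, z axes, in that order (R = Rz(yaw) Ry(pitch) Rx(roll)).
In Python, from bench import bot gives the robot as it stands. The module is installed in compiled form; this text tells all that it offers.
- The arm moves only by the tool move_arm, never from a script. Its argument "rows" is a list of rows, each an object with "translation": the shift along the tool's x, y, z in m, a list of three; "rotation": the turn, a rotation vector about the tool's x, y, z in rad, a list of three. In form: [{"translation": [tx, ty, tz], "rotation": [rx, ry, rz]}, ...]. A call has 1 to 8 rows; each row shifts and turns the commanded pose from where the row before left it, along the tool's axes as they then stand; what a row does not reach is not made up. A row lasts 1/12 s, in which the tool goes at most 41.7 mm and 7.16 degrees, less where a joint would pass 70% of its speed; a pose out of reach is approached as far as the arm can. A call with a gripper value outside its range is refused whole. "gripper" is the opening, from 0 (shut) to 1 (fully open), set as the call begins (left out, the last holds). The fingers move at their own pace and stop on an object; "newtons" is the grip in N (left out, the last holds). Time passes only in rows, so rows that do not move let the fingers close. It gives the time, the measured TCP pose, the force, the opening and the grip force at its end, in the units of the state.
- bot.get_state(): the state, without advancing time (a new reading comes with each control period).
- bot.camera(name): name is "side" or "top"; returns a dict with "frame" (400x640x3 uint8, blue, green, red), "depth" (400x640 float32, m along the optical axis (not along the pixel's ray), 0 where there is no reading), "fovy" (degrees; the focal length in pixels is half the picture's height over the tangent of half this angle, whatever the lens; pixels are square), "cx", "cy" (the principal point, pixels), "R" (3x3) and "t" (3): a world point X has camera coordinates R X + t. Camera axes: x right, y down, z forward; pixel columns grow to the right and rows downward; lengths in m; the calibration is good to about 2 mm. A picture is of the moment at which its call begins.
- bot.close_job(): hands the job in; it is judged then, once.
The state is a dict: "time": time; "joint_positions": joint angles; "joint_velocities": joint speeds; "tau": joint torques, N m; "eef_pos": TCP position; "eef_rot": TCP orientation; "contact_force": force on the tool from outside, world axes, zero at the start; "wrist_torque": the same for the moment, N m; "opening": finger opening in m; "grip_force": force on a finger pad.
Only numpy, scipy, OpenCV 4.12 (cv2) and the standard library are available. Lean on these libraries where they do the work, as an engineer would, in place of code of your own. Each camera call takes 0.05 s, during which the arm holds its last target. There are 200 camera calls.

## Working session

There is one attempt and no reset: what is moved stays moved. The work goes in short steps, Python scripts to look and compute and a tool call to move; the robot and the scene stay as the last step left them, time stands still between calls to the robot, and variables do not carry over. Pictures are saved under pics/ and viewed, at most 10 in all, crops included, and the job is handed in when it is done.

Besides the shell and the picture viewer there is one more tool, called after "Emit:" by a JSON object that holds its "name" and its "arguments". move_arm: Moves the arm, as the interface text tells. Its arguments: {"type":"object","properties":{"rows":{"type":"array","items":{"type":"object","properties":{"translation":{"type":"array","items":{"type":"number"}},"rotation":{"type":"array","items":{"type":"number"}}}}},"gripper":{"type":"number"},"newtons":{"type":"number"}},"required":["rows"]}

```bash
mkdir -p pics
python3 - <<'E'
from bench import bot
import cv2,numpy as np
s=bot.get_state();print({k:np.round(v,3).tolist() for k,v in s.items()})
for n in("side","top"):
    c=bot.camera(n);cv2.imwrite(f"pics/{n}0.png",c["frame"]);np.savez(f"{n}0.npz",**c)
    print(n,c["fovy"],c["cx"],c["cy"],np.round(c["R"],3).tolist(),np.round(c["t"],3))
E
```

```text
{'time': 0.0, 'joint_positions': [-1.293, 0.3, 1.522, 0.0, 1.321, -0.067], 'joint_velocities': [0.001, 0.002, 0.0, -0.001, 0.0, -0.002], 'tau': [-0.002, -53.18, -35.273, 0.071, 0.024, -0.0], 'eef_pos': [0.186, -0.517, 0.205], 'eef_rot': [-3.14, -0.0, 0.345], 'contact_force': [0.074, 0.566, -0.07], 'wrist_torque': [-0.022, -0.04, 0.0], 'grip_force': 0.0, 'opening': 0.094}
side 52.24232913049968 317.5694906924116 191.35975236582004 [[0.918, -0.397, 0.01], [-0.236, -0.566, -0.79], [0.319, 0.723, -0.613]] [-0.494  0.236  0.537]
top 53.38905997115349 322.5212575279687 191.8412325524848 [[0.003, -1.0, -0.013], [-0.986, -0.001, -0.164], [0.164, 0.013, -0.986]] [0.055 0.568 0.698]
```

View pics/top0.png

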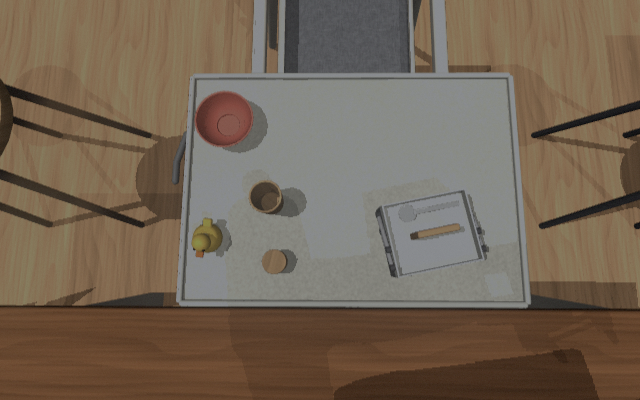

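View pics/side0.png

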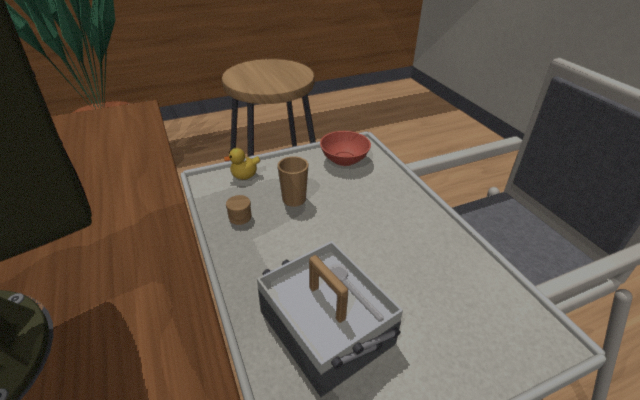

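The top view shows the bowl at (224,118), cup (266,197), duck (207,238), pot (275,261) and box handle (411,235)–(461,228). I still need to find which way the box's back faces.

```bash
cat > h.py <<'E'
import numpy as np,cv2
def cloud(c):
    h,w=c["depth"].shape;f=h/2/np.tan(np.radians(float(c["fovy"]))/2)
    v,u=np.mgrid[:h,:w];d=c["depth"]
    P=np.stack([(u-c["cx"])*d/f,(v-c["cy"])*d/f,d],-1)
    return (P-c["t"])@c["R"]
def proj(c,X):
    f=200/np.tan(np.radians(float(c["fovy"]))/2);p=c["R"]@X+c["t"]
    return p[:2]/p[2]*f+[c["cx"],c["cy"]]
E
python3 - <<'E'
from h import *
c=np.load("top0.npz");P=cloud(c)
for n,(u,v) in dict(tray=(330,150),tray2=(330,290),tray3=(500,200),pot=(275,261),cup=(266,182),duck=(207,238),bowl=(228,125),h0=(413,235),h1=(437,232),h2=(460,228),rimL=(390,240),wood=(300,350)).items(): print(n,P[v,u].round(3))
z0=np.median(P[140:160,310:350,2]);print("z0",z0)
def fit(n,zlo,zhi,win):
    u0,u1,v0,v1=win;Q=P[v0:v1,u0:u1].reshape(-1,3);m=(Q[:,2]>z0+zlo)&(Q[:,2]<z0+zhi);Q=Q[m]
    r=cv2.minAreaRect((Q[:,:2]*1000).astype(np.float32));print(n,len(Q),"mean",Q.mean(0).round(4),"rect",r)
fit("pot",.03,.045,(255,295,240,280))
fit("handle",.1,.13,(400,475,215,250))
fit("rim",.065,.09,(370,495,180,285))
fit("cup",.07,.1,(240,295,170,225))
fit("duck",.02,.1,(185,230,210,262))
im=cv2.hconcat([cv2.resize(c["frame"][175:290,365:500],None,fx=3,fy=3,interpolation=2),cv2.resize(np.load("side0.npz")["frame"][240:355,255:390+0],None,fx=2.9,fy=3,interpolation=2)[:345,:]])
cv2.imwrite("pics/crop1.png",im);print(im.shape)
E
```

```text
tray [ 0.662  0.042 -0.002]
tray2 [ 0.385  0.042 -0.   ]
tray3 [ 0.559 -0.293  0.002]
pot [0.439 0.144 0.037]
cup [0.58  0.158 0.079]
duck [0.445 0.047 0.782]
bowl [0.713 0.251 0.003]
h0 [ 0.485 -0.102  0.085]
h1 [ 0.488 -0.134  0.121]
h2 [ 0.5   -0.193  0.057]
rimL [ 0.477 -0.063  0.079]
wood [0.275 0.098 0.   ]
z0 0.0001481710107865947
pot 484 mean [0.4397 0.1463 0.0378] rect ((439.5094909667969, 146.2715606689453), (43.87275314331055, 44.61664962768555), 0.7485074400901794)
handle 328 mean [ 0.4914 -0.1346  0.1189] rect ((491.77374267578125, -136.38414001464844), (11.92743968963623, 71.10952758789062), 11.75277042388916)
rim 1205 mean [ 0.4888 -0.1391  0.0736] rect ((492.06884765625, -137.32867431640625), (130.0815887451172, 172.73269653320312), 11.713268280029297)
cup 315 mean [0.5563 0.1607 0.0823] rect ((553.9365234375, 158.42625427246094), (57.806114196777344, 57.39363479614258), 0.48826688528060913)
duck 805 mean [0.4825 0.2718 0.0451] rect ((484.87811279296875, 275.77484130859375), (66.40833282470703, 52.404937744140625), 26.27188491821289)
(345, 797, 3)
```

View pics/crop1.png

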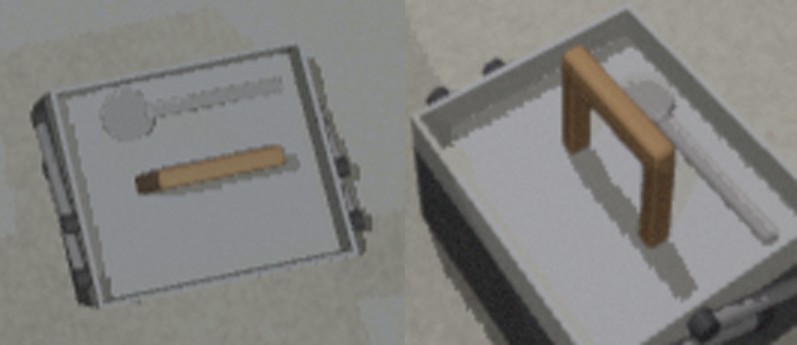

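Run:
```python
from h import *
c=np.load("side0.npz");P=cloud(c)
y=np.radians(11.7);R=np.array([[np.cos(y),np.sin(y)],[-np.sin(y),np.cos(y)]])
L=(P[...,:2]-[.4917,-.1365])@R.T
g=c["frame"].astype(int).sum(2)
m=(L[...,1]<-.0785)&(L[...,1]>-.11)&(abs(L[...,0])<.1)&(P[...,2]>.012)&(P[...,2]<.1)
x,z,yy=L[...,0][m],P[...,2][m],L[...,1][m]
print(m.sum())
for a in np.arange(-.08,.09,.01):
    k=(x>=a)&(x<a+.01)
    if k.any(): print(round(a,3),k.sum(),"z %.3f-%.3f med %.3f ymin %.3f"%(z[k].min(),z[k].max(),np.median(z[k]),yy[k].min()), "outer z",np.round(np.median(z[k][yy[k]<yy[k].min()+.003]),3))
cv2.imwrite("pics/crop2.png",cv2.resize(c["frame"][315:395,310:410],None,fx=7,fy=7,interpolation=2))
# verify side vs top calibration: handle
m=(abs(L[...,0])<.012)&(abs(L[...,1])<.045)&(P[...,2]>.105);print(P[m].mean(0),P[m][:,2].max(),L[m].mean(0))
```

```text
1395
-0.07 73 z 0.012-0.073 med 0.037 ymin -0.080 outer z 0.037
-0.06 136 z 0.012-0.077 med 0.042 ymin -0.088 outer z 0.072
-0.05 160 z 0.013-0.077 med 0.050 ymin -0.088 outer z 0.071
-0.04 123 z 0.013-0.073 med 0.042 ymin -0.087 outer z 0.067
-0.03 127 z 0.012-0.076 med 0.046 ymin -0.087 outer z 0.064
-0.02 153 z 0.012-0.077 med 0.065 ymin -0.088 outer z 0.069
-0.01 110 z 0.012-0.074 med 0.056 ymin -0.087 outer z 0.064
-0.0 111 z 0.013-0.069 med 0.054 ymin -0.087 outer z 0.062
0.01 105 z 0.012-0.065 med 0.051 ymin -0.087 outer z 0.052
0.02 72 z 0.012-0.061 med 0.055 ymin -0.087 outer z 0.055
0.03 69 z 0.013-0.057 med 0.053 ymin -0.087 outer z 0.054
0.04 77 z 0.013-0.056 med 0.050 ymin -0.087 outer z 0.05
0.05 65 z 0.012-0.056 med 0.049 ymin -0.087 outer z 0.047
0.06 14 z 0.014-0.055 med 0.043 ymin -0.079 outer z 0.043
[ 0.48929036 -0.1427433   0.11688185] 0.12227223999142708 [-0.00362564 -0.00562494]
```

View pics/crop2.png

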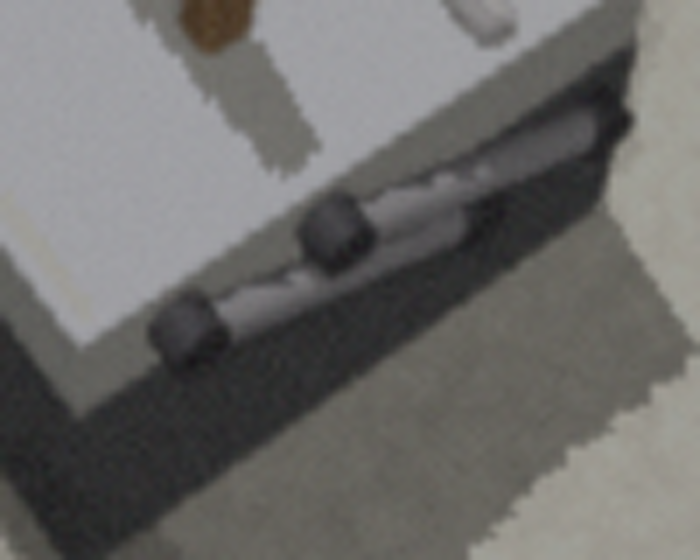

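The arm ends at box-local x ≈ -0.055 and -0.015 are higher, so the pivots, and the back, lie towards world +x. Box yaw is about 11.7°, with its centre near (0.492, -0.1365). First I turn the tool so its axes are box (y, x, -z), then go above the handle.

Emit:
{"name": "move_arm", "arguments": {"rows": [{"translation": [0,0,0],"rotation": [0,0,-0.12]},{"translation": [0,0,0],"rotation": [0,0,-0.12]},{"translation": [0,0,0],"rotation": [0,0,-0.12]},{"translation": [0,0,0],"rotation": [0,0,-0.12]},{"translation": [0,0,0],"rotation": [0,0,-0.12]},{"translation": [0,0,0],"rotation": [0,0,-0.12]},{"translation": [0,0,0],"rotation": [0,0,-0.12]},{"translation": [0,0,0],"rotation": [0,0,-0.12]}], "gripper": 0.6}}

```text
time: 0.77
eef_pos: [0.1859, -0.5175, 0.2051]
eef_rot: [-3.141, -0.001, 1.311]
contact_force: [0.4, 0.1, -0.0]
opening: 0.0563
grip_force: 0.0
```

Emit:
{"name": "move_arm", "arguments": {"rows": [{"translation": [0,0,0],"rotation": [0,0,-0.12]},{"translation": [0,0,0],"rotation": [0,0,-0.12]},{"translation": [0,0,0],"rotation": [0,0,-0.12]},{"translation": [0,0,0],"rotation": [0,0,-0.11]},{"translation": [0.02,0.025,0],"rotation": [0,0,0]},{"translation": [0.022,0.027,0],"rotation": [0,0,0]},{"translation": [0.022,0.027,0],"rotation": [0,0,0]},{"translation": [0.022,0.027,0],"rotation": [0,0,0]}]}}

```text
time: 1.43
eef_pos: [0.2728, -0.4105, 0.2051]
eef_rot: [-3.141, -0.001, 1.774]
contact_force: [0.4, 0.0, 0.5]
opening: 0.0562
grip_force: 0.0
```

Emit:
{"name": "move_arm", "arguments": {"rows": [{"translation": [0.022,0.027,0],"rotation": [0,0,0]},{"translation": [0.022,0.027,0],"rotation": [0,0,0]},{"translation": [0.022,0.027,0],"rotation": [0,0,0]},{"translation": [0.022,0.027,0],"rotation": [0,0,0]},{"translation": [0.022,0.027,0],"rotation": [0,0,0]},{"translation": [0.022,0.027,0],"rotation": [0,0,0]},{"translation": [0.022,0.027,0],"rotation": [0,0,0]},{"translation": [0.022,0.027,0],"rotation": [0,0,0]}]}}

```text
time: 2.1
eef_pos: [0.4489, -0.1942, 0.2054]
eef_rot: [-3.141, -0.0, 1.775]
contact_force: [0.4, -0.5, -0.2]
opening: 0.0568
grip_force: 0.0
```

Emit:
{"name": "move_arm", "arguments": {"rows": [{"translation": [0.024,0.027,0],"rotation": [0,0,0]},{"translation": [0.024,0.027,0],"rotation": [0,0,0]},{"translation": [0,0,0],"rotation": [0,0,0]}]}}

```text
time: 2.35
eef_pos: [0.4935, -0.1338, 0.205]
eef_rot: [3.141, -0.001, 1.779]
contact_force: [-0.7, -0.0, -0.6]
opening: 0.0563
grip_force: 0.0
```

Run:
```python
from bench import bot
import cv2
from h import *
print(bot.get_state()["eef_pos"])
c=bot.camera("side");cv2.imwrite("pics/s1.png",c["frame"][150:400,200:520])
y=np.radians(11.7);R=np.array([[np.cos(y),np.sin(y)],[-np.sin(y),np.cos(y)]])
P=cloud(c);L=(P[...,:2]-[.492,-.1365])@R.T
m=(abs(L[...,0])<.015)&(abs(L[...,1])<.045)&(P[...,2]>.1175)&(P[...,2]<.124);print(m.sum(),L[m].min(0),L[m].max(0))
```

```text
[ 0.4934782  -0.13375491  0.20503525]
398 [-0.00804784 -0.03644304] [0.00410563 0.03422752]
```

View pics/s1.png

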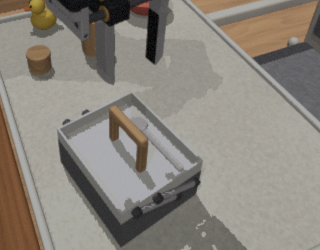

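The side view shows the open fingers directly above and straddling the handle (crop 128,125). I correct by about 3 mm, descend and grip.

Emit:
{"name": "move_arm", "arguments": {"rows": [{"translation": [-0.003,-0.003,0.03],"rotation": [0,0,0]},{"translation": [0,0,0.03],"rotation": [0,0,0]},{"translation": [0,0,0.03],"rotation": [0,0,0]},{"translation": [0,0,0.02],"rotation": [0,0,0]},{"translation": [0,0,0],"rotation": [0,0,0]}]}}

```text
time: 2.82
eef_pos: [0.4864, -0.1416, 0.0916]
eef_rot: [-3.136, -0.003, 1.774]
contact_force: [-0.0, -0.0, 0.2]
opening: 0.0561
grip_force: 0.0
```

Emit:
{"name": "move_arm", "arguments": {"rows": [{"translation": [0,0,0],"rotation": [0,0,0]},{"translation": [0,0,0],"rotation": [0,0,0]},{"translation": [0,0,0],"rotation": [0,0,0]},{"translation": [0,0,0],"rotation": [0,0,0]},{"translation": [0,0,0],"rotation": [0,0,0]},{"translation": [0,0,0],"rotation": [0,0,0]}], "gripper": 0, "newtons": 20}}

```text
time: 3.32
eef_pos: [0.4892, -0.1415, 0.096]
eef_rot: [3.141, 0.0, 1.775]
contact_force: [-1.0, 0.1, 0.9]
opening: 0.0201
grip_force: 0.0
```

Run:
```python
import numpy as np
a=np.radians(20);q=np.linspace(0,2.44,25)
x=70*(np.cos(a)-np.cos(a+q));z=70*(np.sin(a+q)-np.sin(a))
print(np.c_[np.diff(x),-np.diff(z)].round(1).tolist())
```

```text
[[2.8, -6.6], [3.4, -6.2], [4.0, -5.9], [4.6, -5.4], [5.1, -4.9], [5.6, -4.4], [6.0, -3.8], [6.4, -3.2], [6.7, -2.5], [6.9, -1.8], [7.0, -1.1], [7.1, -0.4], [7.1, 0.3], [7.0, 1.1], [6.9, 1.8], [6.7, 2.5], [6.4, 3.1], [6.0, 3.8], [5.6, 4.4], [5.2, 4.9], [4.6, 5.4], [4.1, 5.8], [3.4, 6.2], [2.8, 6.5]]
```

Emit:
{"name": "move_arm", "arguments": {"rows": [{"translation": [0,0,0.002],"rotation": [0,0,0]},{"translation": [0,0,0],"rotation": [0,0,0]},{"translation": [0,0,0],"rotation": [0,0,0]},{"translation": [0,0,0],"rotation": [0,0,0]},{"translation": [0,0,0],"rotation": [0,0,0]},{"translation": [0,0,0],"rotation": [0,0,0]}]}}

```text
time: 3.82
eef_pos: [0.4916, -0.1413, 0.0951]
eef_rot: [3.135, 0.002, 1.775]
contact_force: [12.8, 4.6, 4.2]
opening: 0.012
grip_force: 20.0
```

Gripped at 12 mm opening. Now the opening arc.

Emit:
{"name": "move_arm", "arguments": {"rows": [{"translation": [0,0.003,0],"rotation": [0,0,0]},{"translation": [0,0.0028,-0.0066],"rotation": [0,0,0]},{"translation": [0,0.0034,-0.0062],"rotation": [0,0,0]},{"translation": [0,0.004,-0.0059],"rotation": [0,0,0]},{"translation": [0,0.0046,-0.0054],"rotation": [0,0,0]},{"translation": [0,0.0051,-0.0049],"rotation": [0,0,0]},{"translation": [0,0.0056,-0.0044],"rotation": [0,0,0]},{"translation": [0,0,0],"rotation": [0,0,0]}]}}

```text
time: 4.48
eef_pos: [0.5173, -0.1359, 0.1284]
eef_rot: [3.141, 0.001, 1.775]
contact_force: [-9.9, -0.9, 13.9]
opening: 0.0118
grip_force: 20.0
```

Emit:
{"name": "move_arm", "arguments": {"rows": [{"translation": [0,0.006,-0.0048],"rotation": [0,0,0]},{"translation": [0,0.0064,-0.0032],"rotation": [0,0,0]},{"translation": [0,0.0067,-0.0025],"rotation": [0,0,0]},{"translation": [0,0.0069,-0.0018],"rotation": [0,0,0]},{"translation": [0,0.007,-0.0011],"rotation": [0,0,0]},{"translation": [0,0.0071,-0.0004],"rotation": [0,0,0]},{"translation": [0,0,0],"rotation": [0,0,0]}]}}

```text
time: 5.07
eef_pos: [0.5576, -0.1273, 0.141]
eef_rot: [3.14, 0.001, 1.775]
contact_force: [0.4, -1.1, 10.4]
opening: 0.0119
grip_force: 20.0
```

Emit:
{"name": "move_arm", "arguments": {"rows": [{"translation": [0,0.0071,-0.0007],"rotation": [0,0,0]},{"translation": [0,0.007,0.0011],"rotation": [0,0,0]},{"translation": [0,0.0069,0.0018],"rotation": [0,0,0]},{"translation": [0,0.0067,0.0025],"rotation": [0,0,0]},{"translation": [0,0.0064,0.0031],"rotation": [0,0,0]},{"translation": [0,0.006,0.0038],"rotation": [0,0,0]},{"translation": [0,0.0056,0.0044],"rotation": [0,0,0]},{"translation": [0,0,0],"rotation": [0,0,0]}]}}

```text
time: 5.73
eef_pos: [0.6017, -0.118, 0.1236]
eef_rot: [-3.141, -0.0, 1.775]
contact_force: [1.2, -2.4, -2.7]
opening: 0.0118
grip_force: 20.0
```

Emit:
{"name": "move_arm", "arguments": {"rows": [{"translation": [0,0.0052,0.0049],"rotation": [0,0,0]},{"translation": [0,0.0046,0.0054],"rotation": [0,0,0]},{"translation": [0,0.0041,0.0058],"rotation": [0,0,0]},{"translation": [0,0.0034,0.0062],"rotation": [0,0,0]},{"translation": [0,0.002,0.005],"rotation": [0,0,0]},{"translation": [0,0,0],"rotation": [0,0,0]},{"translation": [0,0,0],"rotation": [0,0,0]}]}}

```text
time: 6.32
eef_pos: [0.6198, -0.1143, 0.0972]
eef_rot: [-3.141, -0.0, 1.775]
contact_force: [0.2, -0.4, -2.1]
opening: 0.0118
grip_force: 20.0
```

Emit:
{"name": "move_arm", "arguments": {"rows": [{"translation": [0,0.001,0.002],"rotation": [0,0,0]},{"translation": [0,0,0],"rotation": [0,0,0]},{"translation": [0,0,0],"rotation": [0,0,0]}]}}

```text
time: 6.57
eef_pos: [0.6206, -0.1142, 0.0954]
eef_rot: [-3.141, -0.0, 1.775]
contact_force: [-4.0, -1.6, -3.3]
opening: 0.0117
grip_force: 20.0
```

Emit:
{"name": "move_arm", "arguments": {"rows": [{"translation": [0,0,0],"rotation": [0,0,0]},{"translation": [0,0,0],"rotation": [0,0,0]},{"translation": [0,0,0],"rotation": [0,0,0]},{"translation": [0,0,0],"rotation": [0,0,0]},{"translation": [0,0,0],"rotation": [0,0,0]},{"translation": [0,0,0],"rotation": [0,0,0]}], "gripper": 0.6}}

```text
time: 7.07
eef_pos: [0.6209, -0.1141, 0.0955]
eef_rot: [3.141, 0.0, 1.775]
contact_force: [0.1, -0.1, -0.7]
opening: 0.0485
grip_force: 0.0
```

Emit:
{"name": "move_arm", "arguments": {"rows": [{"translation": [0,0,-0.02],"rotation": [0,0,0]},{"translation": [0,0,-0.03],"rotation": [0,0,0]},{"translation": [0,0,-0.035],"rotation": [0,0,0]},{"translation": [0,0,-0.035],"rotation": [0,0,0]},{"translation": [0,0,0],"rotation": [0,0,0]}]}}

```text
time: 7.48
eef_pos: [0.6227, -0.1146, 0.2231]
eef_rot: [3.132, 0.004, 1.775]
contact_force: [0.0, -0.2, 0.7]
opening: 0.0565
grip_force: 0.0
```

Run:
```python
from bench import bot
import cv2
from h import *
print(bot.get_state()["eef_pos"])
c=bot.camera("top");cv2.imwrite("pics/t2.png",c["frame"][60:310,180:530]);P=cloud(c)
y=np.radians(11.7);R=np.array([[np.cos(y),np.sin(y)],[-np.sin(y),np.cos(y)]])
L=(P[...,:2]-[.492,-.1365])@R.T
m=(abs(L[...,0])<.1)&(abs(L[...,1])<.1)&(P[...,2]>.045)&(P[...,2]<.060)&(L[...,0]<.06)
print(L[m].min(0),L[m].max(0),P[m].mean(0))
# pot
Q=P[240:280,255:295].reshape(-1,3);Q=Q[(Q[:,2]>.03)&(Q[:,2]<.045)];print("pot",cv2.minAreaRect((Q[:,:2]*1000).astype(np.float32)))
```

```text
[ 0.62274893 -0.1145827   0.22308729]
[-0.0652246   0.06037562] [0.05988694 0.08585786] [ 0.47857854 -0.06043157  0.05359693]
pot ((439.54339599609375, 146.1842803955078), (43.775596618652344, 44.0086555480957), 0.6962562203407288)
```

View pics/t2.png

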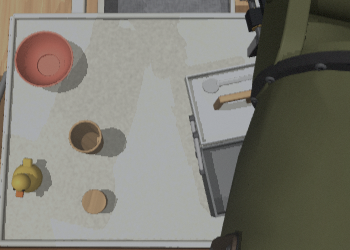

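The tray rests open behind the box and the empty compartment shows (crop 222,165). Pot is unchanged at (0.4395, 0.146). Going above the pot.

Emit:
{"name": "move_arm", "arguments": {"rows": [{"translation": [0.0325,-0.014,0],"rotation": [0,0,0]},{"translation": [0.0325,-0.014,0],"rotation": [0,0,0]},{"translation": [0.0325,-0.014,0],"rotation": [0,0,0]},{"translation": [0.0325,-0.014,0],"rotation": [0,0,0]},{"translation": [0.0325,-0.014,0],"rotation": [0,0,0]},{"translation": [0.0325,-0.014,0],"rotation": [0,0,0]},{"translation": [0.0325,-0.014,0],"rotation": [0,0,0]},{"translation": [0.0325,-0.014,0],"rotation": [0,0,0]}], "gripper": 0.8}}

```text
time: 8.2
eef_pos: [0.4568, 0.1188, 0.2143]
eef_rot: [-3.14, -0.0, 1.775]
contact_force: [0.9, -0.2, 0.3]
opening: 0.075
grip_force: 0.0
```

Emit:
{"name": "move_arm", "arguments": {"rows": [{"translation": [0.0325,-0.014,0],"rotation": [0,0,0]},{"translation": [0,0,0.03],"rotation": [0,0,0]},{"translation": [0,0,0.03],"rotation": [0,0,0]},{"translation": [0,0,0.03],"rotation": [0,0,0]},{"translation": [0,0,0],"rotation": [0,0,0]},{"translation": [0,0,0],"rotation": [0,0,0]}]}}

```text
time: 8.7
eef_pos: [0.4374, 0.1466, 0.1246]
eef_rot: [-3.138, 0.0, 1.775]
contact_force: [0.7, 0.2, 0.1]
opening: 0.0752
grip_force: 0.0
```

Within 2 mm; descend 0.118 and grip.

Emit:
{"name": "move_arm", "arguments": {"rows": [{"translation": [-0.001,0.002,0.03],"rotation": [0,0,0]},{"translation": [0,0,0.03],"rotation": [0,0,0]},{"translation": [0,0,0.03],"rotation": [0,0,0]},{"translation": [0,0,0.018],"rotation": [0,0,0]},{"translation": [0,0,0.009],"rotation": [0,0,0]},{"translation": [0,0,0],"rotation": [0,0,0]},{"translation": [0,0,0],"rotation": [0,0,0]}]}}

```text
time: 9.28
eef_pos: [0.4413, 0.1464, 0.0097]
eef_rot: [3.14, -0.0, 1.775]
contact_force: [-0.4, 0.0, 0.1]
opening: 0.075
grip_force: 0.0
```

Emit:
{"name": "move_arm", "arguments": {"rows": [{"translation": [0,0,0],"rotation": [0,0,0]},{"translation": [0,0,0],"rotation": [0,0,0]},{"translation": [0,0,0],"rotation": [0,0,0]},{"translation": [0,0,0],"rotation": [0,0,0]},{"translation": [0,0,0],"rotation": [0,0,0]},{"translation": [0,0,0],"rotation": [0,0,0]},{"translation": [0,0,0],"rotation": [0,0,0]},{"translation": [0,0,0],"rotation": [0,0,0]}], "gripper": 0.3, "newtons": 15}}

```text
time: 9.95
eef_pos: [0.4405, 0.1462, 0.0087]
eef_rot: [3.141, -0.0, 1.775]
contact_force: [-1.1, -0.1, 6.4]
opening: 0.0453
grip_force: 15.0
```

Emit:
{"name": "move_arm", "arguments": {"rows": [{"translation": [0,0,-0.015],"rotation": [0,0,0]},{"translation": [0,0,-0.03],"rotation": [0,0,0]},{"translation": [0,0,-0.03],"rotation": [0,0,0]},{"translation": [0,0,-0.03],"rotation": [0,0,0]},{"translation": [-0.017,-0.0007,0],"rotation": [0,0,0]},{"translation": [-0.03,-0.0016,0],"rotation": [0,0,0]},{"translation": [-0.03,-0.0016,0],"rotation": [0,0,0]},{"translation": [-0.03,-0.0016,0],"rotation": [0,0,0]}]}}

```text
time: 10.62
eef_pos: [0.4565, 0.0392, 0.1134]
eef_rot: [3.141, 0.0, 1.776]
contact_force: [1.1, 1.0, -0.8]
opening: 0.0457
grip_force: 15.0
```

Emit:
{"name": "move_arm", "arguments": {"rows": [{"translation": [-0.03,-0.0016,0],"rotation": [0,0,0]},{"translation": [-0.03,-0.0016,0],"rotation": [0,0,0]},{"translation": [-0.03,-0.0016,0],"rotation": [0,0,0]},{"translation": [-0.03,-0.0016,0],"rotation": [0,0,0]},{"translation": [-0.03,-0.0016,0],"rotation": [0,0,0]},{"translation": [-0.03,-0.0016,0],"rotation": [0,0,0]},{"translation": [0,0,0],"rotation": [0,0,0]},{"translation": [0,0,0],"rotation": [0,0,0]}]}}

```text
time: 11.28
eef_pos: [0.4834, -0.1389, 0.113]
eef_rot: [-3.141, -0.0, 1.772]
contact_force: [-0.0, 1.2, -1.2]
opening: 0.0454
grip_force: 15.0
```

Run:
```python
from bench import bot
import cv2
s=bot.get_state();print(s["eef_pos"],s["opening"],s["grip_force"])
c=bot.camera("side");cv2.imwrite("pics/s3.png",c["frame"][100:400,150:550])
```

```text
[ 0.48339904 -0.13889968  0.11296022] 0.045444504407953376 14.99989002943039
```

View pics/s3.png

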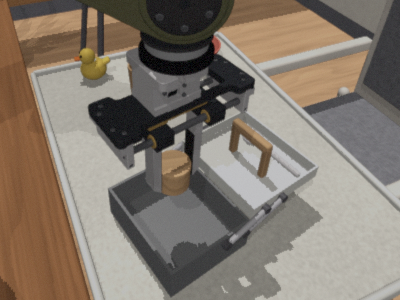

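The pot hangs upright over the compartment (crop 175,172), the tray is open behind it, and the gripper clears the handle. Lowering.

Emit:
{"name": "move_arm", "arguments": {"rows": [{"translation": [0,0,0.02],"rotation": [0,0,0]},{"translation": [0,0,0.025],"rotation": [0,0,0]},{"translation": [0,0,0.025],"rotation": [0,0,0]},{"translation": [0,0,0.015],"rotation": [0,0,0]},{"translation": [0,0,0.008],"rotation": [0,0,0]},{"translation": [0,0,0.006],"rotation": [0,0,0]},{"translation": [0,0,0],"rotation": [0,0,0]},{"translation": [0,0,0],"rotation": [0,0,0]}]}}

```text
time: 12.0
eef_pos: [0.484, -0.1377, 0.015]
eef_rot: [3.141, 0.0, 1.775]
contact_force: [0.4, -0.9, -0.8]
opening: 0.0455
grip_force: 15.0
```

Emit:
{"name": "move_arm", "arguments": {"rows": [{"translation": [0,0,0.0015],"rotation": [0,0,0]},{"translation": [0,0,0],"rotation": [0,0,0]}]}}

```text
time: 12.17
eef_pos: [0.484, -0.138, 0.0135]
eef_rot: [3.141, 0.001, 1.775]
contact_force: [0.3, -0.7, -1.5]
opening: 0.0454
grip_force: 15.0
```

Emit:
{"name": "move_arm", "arguments": {"rows": [{"translation": [0,0,0],"rotation": [0,0,0]},{"translation": [0,0,0],"rotation": [0,0,0]},{"translation": [0,0,0],"rotation": [0,0,0]},{"translation": [0,0,0],"rotation": [0,0,0]},{"translation": [0,0,0],"rotation": [0,0,0]}], "gripper": 0.64}}

```text
time: 12.58
eef_pos: [0.4837, -0.138, 0.0129]
eef_rot: [3.141, 0.0, 1.775]
contact_force: [0.6, -0.2, -0.2]
opening: 0.0604
grip_force: 0.0
```

Emit:
{"name": "move_arm", "arguments": {"rows": [{"translation": [0,0,-0.02],"rotation": [0,0,0]},{"translation": [0,0,-0.03],"rotation": [0,0,0]},{"translation": [0,0,-0.04],"rotation": [0,0,0]},{"translation": [0,0,-0.04],"rotation": [0,0,0]},{"translation": [0,0,-0.04],"rotation": [0,0,0]},{"translation": [0,0,-0.03],"rotation": [0,0,0]},{"translation": [0,0,0],"rotation": [0,0,0]}]}}

```text
time: 13.17
eef_pos: [0.4855, -0.1386, 0.2192]
eef_rot: [3.133, 0.005, 1.775]
contact_force: [1.1, -0.1, 0.2]
opening: 0.0599
grip_force: 0.0
```

Run:
```python
from bench import bot
import cv2
from h import *
s=bot.get_state();print(s["eef_pos"],s["opening"])
c=bot.camera("side");cv2.imwrite("pics/s4.png",c["frame"][100:400,150:550])
P=cloud(c)
y=np.radians(11.7);R=np.array([[np.cos(y),np.sin(y)],[-np.sin(y),np.cos(y)]])
L=(P[...,:2]-[.492,-.1365])@R.T
m=(abs(L[...,0]-.132)<.02)&(abs(L[...,1])<.045)&(P[...,2]>.1175)&(P[...,2]<.124);print("handle",m.sum(),L[m].min(0),L[m].max(0))
m=(abs(L[...,0])<.05)&(abs(L[...,1])<.05)&(P[...,2]>.038)&(P[...,2]<.046);print("pot",m.sum(),L[m].mean(0),L[m].min(0),L[m].max(0),P[m][:,2].mean())
```

```text
[ 0.48550403 -0.13855848  0.21918037] 0.05991245325760627
handle 308 [ 0.12295155 -0.03661806] [0.13564264 0.03482933]
pot 746 [-0.00965209 -0.00111019] [-0.03136528 -0.02227663] [0.01421003 0.02307327] 0.04200844528160768
```

View pics/s4.png

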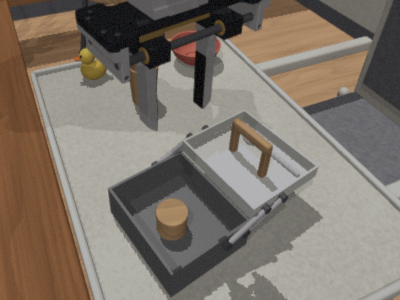

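The pot stands upright in the compartment at box-local (-0.010, -0.001), top at 42 mm. Back to the handle at the release pose.

Emit:
{"name": "move_arm", "arguments": {"rows": [{"translation": [0,0.0345,0],"rotation": [0,0,0]},{"translation": [0,0.0345,0],"rotation": [0,0,0]},{"translation": [0,0.0345,0],"rotation": [0,0,0]},{"translation": [0,0.0345,0],"rotation": [0,0,0]},{"translation": [0,0,0.03],"rotation": [0,0,0]},{"translation": [0,0,0.03],"rotation": [0,0,0]},{"translation": [0,0,0],"rotation": [0,0,0]},{"translation": [0,0,0],"rotation": [0,0,0]}]}}

```text
time: 13.88
eef_pos: [0.6178, -0.1098, 0.151]
eef_rot: [-3.138, -0.002, 1.775]
contact_force: [1.1, -0.0, 0.7]
opening: 0.0605
grip_force: 0.0
```

Emit:
{"name": "move_arm", "arguments": {"rows": [{"translation": [-0.004,0.002,0.02],"rotation": [0,0,0]},{"translation": [0,0,0.02],"rotation": [0,0,0]},{"translation": [0,0,0.015],"rotation": [0,0,0]},{"translation": [0,0,0],"rotation": [0,0,0]},{"translation": [0,0,0],"rotation": [0,0,0]},{"translation": [0,0,0],"rotation": [0,0,0]}]}}

```text
time: 14.38
eef_pos: [0.6224, -0.1138, 0.1002]
eef_rot: [3.139, 0.001, 1.775]
contact_force: [0.7, -0.3, -1.1]
opening: 0.0598
grip_force: 0.0
```

Emit:
{"name": "move_arm", "arguments": {"rows": [{"translation": [0,0,0],"rotation": [0,0,0]},{"translation": [0,0,0],"rotation": [0,0,0]},{"translation": [0,0,0],"rotation": [0,0,0]},{"translation": [0,0,0],"rotation": [0,0,0]},{"translation": [0,0,0],"rotation": [0,0,0]},{"translation": [0,0,0],"rotation": [0,0,0]}], "gripper": 0, "newtons": 20}}

```text
time: 14.88
eef_pos: [0.6216, -0.1135, 0.0979]
eef_rot: [3.142, 0.0, 1.775]
contact_force: [-0.9, -0.1, -0.2]
opening: 0.0238
grip_force: 0.0
```

Emit:
{"name": "move_arm", "arguments": {"rows": [{"translation": [0,0,0],"rotation": [0,0,0]},{"translation": [0,0,0],"rotation": [0,0,0]},{"translation": [0,0,0],"rotation": [0,0,0]},{"translation": [0,0,0],"rotation": [0,0,0]},{"translation": [0,0,0],"rotation": [0,0,0]},{"translation": [0,0,0],"rotation": [0,0,0]}]}}

```text
time: 15.38
eef_pos: [0.6206, -0.1137, 0.0977]
eef_rot: [-3.139, -0.0, 1.775]
contact_force: [-8.3, -1.8, 2.5]
opening: 0.0115
grip_force: 20.0
```

Emit:
{"name": "move_arm", "arguments": {"rows": [{"translation": [0,-0.002,0],"rotation": [0,0,0]},{"translation": [0,-0.0028,-0.0065],"rotation": [0,0,0]},{"translation": [0,-0.0034,-0.0062],"rotation": [0,0,0]},{"translation": [0,-0.0041,-0.0058],"rotation": [0,0,0]},{"translation": [0,-0.0046,-0.0054],"rotation": [0,0,0]},{"translation": [0,-0.0052,-0.0049],"rotation": [0,0,0]},{"translation": [0,-0.0056,-0.0044],"rotation": [0,0,0]},{"translation": [0,0,0],"rotation": [0,0,0]}]}}

```text
time: 16.05
eef_pos: [0.5938, -0.1194, 0.1322]
eef_rot: [3.141, 0.0, 1.774]
contact_force: [4.2, 1.6, 4.2]
opening: 0.0121
grip_force: 20.0
```

Emit:
{"name": "move_arm", "arguments": {"rows": [{"translation": [0,-0.006,-0.0038],"rotation": [0,0,0]},{"translation": [0,-0.0064,-0.0031],"rotation": [0,0,0]},{"translation": [0,-0.0067,-0.0025],"rotation": [0,0,0]},{"translation": [0,-0.0069,-0.0018],"rotation": [0,0,0]},{"translation": [0,-0.007,-0.0011],"rotation": [0,0,0]},{"translation": [0,-0.0071,-0.0003],"rotation": [0,0,0]},{"translation": [0,0,0],"rotation": [0,0,0]}]}}

```text
time: 16.63
eef_pos: [0.554, -0.1276, 0.1438]
eef_rot: [-3.141, 0.0, 1.774]
contact_force: [-0.8, -0.1, 6.5]
opening: 0.012
grip_force: 20.0
```

Emit:
{"name": "move_arm", "arguments": {"rows": [{"translation": [0,-0.0071,0.0004],"rotation": [0,0,0]},{"translation": [0,-0.007,0.0011],"rotation": [0,0,0]},{"translation": [0,-0.0069,0.0018],"rotation": [0,0,0]},{"translation": [0,-0.0067,0.0025],"rotation": [0,0,0]},{"translation": [0,-0.0064,0.0032],"rotation": [0,0,0]},{"translation": [0,-0.006,0.0038],"rotation": [0,0,0]},{"translation": [0,0,0],"rotation": [0,0,0]}]}}

```text
time: 17.22
eef_pos: [0.5145, -0.1357, 0.1296]
eef_rot: [-3.14, -0.0, 1.774]
contact_force: [0.4, -4.3, -2.5]
opening: 0.0117
grip_force: 20.0
```

Emit:
{"name": "move_arm", "arguments": {"rows": [{"translation": [0,-0.0056,0.0044],"rotation": [0,0,0]},{"translation": [0,-0.0051,0.0049],"rotation": [0,0,0]},{"translation": [0,-0.0046,0.0054],"rotation": [0,0,0]},{"translation": [0,-0.004,0.0059],"rotation": [0,0,0]},{"translation": [0,0,0],"rotation": [0,0,0]},{"translation": [0,0,0],"rotation": [0,0,0]}]}}

```text
time: 17.72
eef_pos: [0.4969, -0.1394, 0.1095]
eef_rot: [3.141, 0.0, 1.775]
contact_force: [6.1, -4.2, -5.0]
opening: 0.0116
grip_force: 20.0
```

Emit:
{"name": "move_arm", "arguments": {"rows": [{"translation": [0,-0.0025,0.0045],"rotation": [0,0,0]},{"translation": [0,-0.0018,0.004],"rotation": [0,0,0]},{"translation": [0,-0.0013,0.0035],"rotation": [0,0,0]},{"translation": [0,-0.0003,0.001],"rotation": [0,0,0]},{"translation": [0,0,0],"rotation": [0,0,0]},{"translation": [0,0,0],"rotation": [0,0,0]}]}}

```text
time: 18.22
eef_pos: [0.4917, -0.1406, 0.0977]
eef_rot: [3.14, 0.001, 1.775]
contact_force: [3.3, -2.1, 5.2]
opening: 0.0121
grip_force: 20.0
```

It is down at its home height with the force reversed, so it is seated. Release and retreat.

Emit:
{"name": "move_arm", "arguments": {"rows": [{"translation": [0,0,0.0005],"rotation": [0,0,0]},{"translation": [0,0,0],"rotation": [0,0,0]},{"translation": [0,0,0],"rotation": [0,0,0]},{"translation": [0,0,0],"rotation": [0,0,0]},{"translation": [0,0,0],"rotation": [0,0,0]},{"translation": [0,0,0],"rotation": [0,0,0]}], "gripper": 0.6}}

```text
time: 18.72
eef_pos: [0.4911, -0.1404, 0.0966]
eef_rot: [-3.141, -0.0, 1.775]
contact_force: [0.1, 0.5, 0.8]
opening: 0.048
grip_force: 0.0
```

Emit:
{"name": "move_arm", "arguments": {"rows": [{"translation": [0,0,-0.02],"rotation": [0,0,0]},{"translation": [0,0,-0.03],"rotation": [0,0,0]},{"translation": [0,0,-0.035],"rotation": [0,0,0]},{"translation": [0,0,-0.035],"rotation": [0,0,0]},{"translation": [0,0,0],"rotation": [0,0,0]},{"translation": [0,0,0],"rotation": [0,0,0]}]}}

```text
time: 19.22
eef_pos: [0.4918, -0.1406, 0.2182]
eef_rot: [3.139, 0.002, 1.775]
contact_force: [-0.1, -0.0, -0.4]
opening: 0.0561
grip_force: 0.0
```

Run:
```python
from bench import bot
import cv2
from h import *
s=bot.get_state();print(s["eef_pos"],s["contact_force"])
c=bot.camera("side");cv2.imwrite("pics/s5.png",c["frame"][100:400,150:550])
P=cloud(c);c0=np.load("side0.npz");P0=cloud(c0)
y=np.radians(11.7);R=np.array([[np.cos(y),np.sin(y)],[-np.sin(y),np.cos(y)]])
for p in(P0,P):
    L=(p[...,:2]-[.492,-.1365])@R.T
    m=(abs(L[...,0])<.02)&(abs(L[...,1])<.045)&(p[...,2]>.114)&(p[...,2]<.13);print("handle",m.sum(),p[m].mean(0),L[m].min(0),L[m].max(0))
```

```text
[ 0.49177138 -0.14062805  0.21824334] [-0.10038614 -0.00563571 -0.42067889]
handle 479 [ 0.48978552 -0.14122056  0.11916486] [-0.00802165 -0.03743849] [0.00466885 0.03475774]
handle 478 [ 0.48979346 -0.14122881  0.1191545 ] [-0.00840063 -0.03722253] [0.00370829 0.03531958]
```

View pics/s5.png

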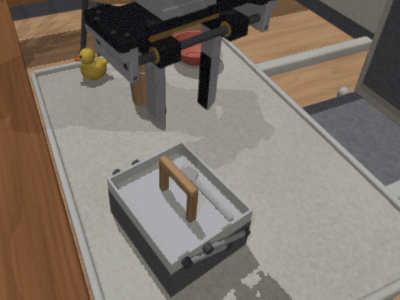

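The tray is closed: the handle is within 0.1 mm of where it started (crop 178,175), and the gripper is clear.

```bash
python3 -c "
from bench import bot
print(bot.close_job())"
```

```text
the job is handed in; nothing more can be done
None
```

The pot is standing upright in the snack box's compartment, the top tray is lowered fully home over it, and the job is handed in at about 19 s of the 72 s allowed; the cup, duck and bowl were not touched, and no verdict came back.

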